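# Nudge the microscope lens into its holder and close the keeper

## Task

The microscope's round lens lies loose on the deck of the aluminium lens holder. Without gripping or lifting it, gently nudge it across the deck with the fingertips until it drops into the round pocket and lies flat on its floor; then push the keeper slide by its upright lug all the way in, so that its steel tongue covers the lens's edge. Leave everything else where it is.

Things in the scene. Friction and masses are not known exactly. Their poses are not given: they have to be found in the camera images.
- holder: fixed aluminium block on the bench, 140 mm (own x) by 240 mm (own y), its flat top (the deck) 26 mm above the bench. Origin at the centre of its underside; z up. The round pocket is at the middle of the deck; the keeper slide sits on the deck on its +y side, between two dark guide rails (9 mm high, outer faces 25.5 mm either side of the middle line, from y = 52 to 114 mm); the lens starts on its -y side
- pocket (a point): centre of the pocket's mouth, at deck height, axes as the holder's. The pocket is 55 mm in diameter (5 mm wider than the lens), 6 mm deep, dark flat floor, straight walls
- lens: the loose lens: a disc 50 mm in diameter, 8 mm thick, dark metal mount around pale glass, 35 to 70 g. Origin at the centre of its underside (at deck height when on the deck; 6 mm below it when home, its top then 2 mm above the deck). It tips into the pocket, its rear edge rising, some 12 mm short of centre and drops home 2 or 3 mm short; if it catches, back off 4 mm and push again
- keeper (a joint): travel of the keeper slide in m: 0 = fully back (clear of the pocket), 0.028 = fully in, against its stop; it moves towards the holder's -y. Friction about 1.5 N; stays where it is left. Its steel tongue is 30 mm wide and 4 mm thick and rides with its underside 4 mm above the deck, its tip 46 mm from the pocket's centre at 0 and 18 mm at 0.028; it cannot pass over a lens that is not home
- lug (a point): centre of the keeper's upright black lug, which moves with the slide: 32 mm (holder x) by 10 mm (holder y) by 30 mm high, its underside 8 mm and its top 38 mm above the deck. The lug stands at the rear end of the tongue; the face to push is the +y one, 5 mm from this point. Between the rails the bare deck lies behind it
- adapter: small plain steel ring, 32 mm outside, 10 mm high, standing on the holder's deck near the keeper guide; bystander, origin at the centre of its underside
- thumbscrew: small brass thumbscrew, 20 mm head, 20 mm high, on the holder's deck on the other side of the keeper guide; bystander, origin at the centre of its underside
- screwdriver: screwdriver 170 mm long lying on the bench along the robot's side of the holder; bystander
- phone: black phone 72 x 148 x 9 mm lying on the bench beyond the holder; bystander, origin at the centre of its underside
- spray_can: white spray can, 66 mm wide and 200 mm high, to the left; bystander, origin at the centre of its underside
- solvent_bottle: white bottle, 56 mm wide and 130 mm high, to the right; bystander, origin at the centre of its underside
- screw_jar: amber jar with a black lid, 50 mm wide and 45 mm high, at the far right; bystander, origin at the centre of its underside
Mind the look-alikes: they are no part of the job. There is more than one size of the lens; the one meant has the size given above.

How it is judged:
On the way, in this order (a step that is already met when the one before it is completed fails the run):
1. the lens lies home in the pocket (z of lens in the frame of pocket below -0.0045 m and horizontal distance between lens and pocket below 0.004 m and angle between lens's own z axis and vertical below 0.05 rad and value of joint keeper below 0.012 m), for 0.2 s.
2. the keeper slide is pushed in (value of joint keeper above 0.024 m), for 0.2 s.
At the end, for the whole second after the job is handed in: The lens lies at rest in the pocket: its underside at least 4.5 mm below the deck, its centre within 4 mm of the pocket's, tilted less than 0.05 rad; the keeper is within 4 mm of its stop; each bystander is within 15 mm of where it began (z of lens in the frame of pocket below -0.0045 m and horizontal distance between lens and pocket below 0.004 m and angle between lens's own z axis and vertical below 0.05 rad and value of joint keeper above 0.024 m and linear speed of lens below 0.02 m/s and distance of each of adapter, thumbscrew, screwdriver, phone, spray_can, solvent_bottle, screw_jar from where it was at the start of the episode below 0.015 m); the robot touches nothing.
It fails at once if the lens is lifted (its underside's centre more than 8 mm above the deck) (z of lens in the frame of pocket above 0.008 m).
It fails at once if the lens is tipped up by more than 0.5 rad (angle between lens's own z axis and vertical above 0.5 rad).
It fails at once if the fingers press on the lens with more than 20 N (contact force between the fingers and lens above 20 N).
It fails at once if a bystander is moved by more than 15 mm (distance of any of adapter, thumbscrew, screwdriver, phone, spray_can, solvent_bottle, screw_jar from where it was at the start of the episode above 0.015 m).
It also fails if it takes over 48 s, if anything falls off the work surface, if the arm or the gripper's body presses on something with over 40 N, if the wrist force passes 120 N, or if a joint passes its speed limit or range.

## Robot

A 7-joint arm with a two-finger parallel gripper is mounted at the origin on the work surface. World frame = base frame: x ahead of the robot, y to its left, z up, the work surface at z = 0. Lengths are in m, angles in rad, forces in N, time in s.
With the tool pointing down it reaches from about 0.4 to 0.85 m from the base axis. Payload 6.9 kg.
Tool frame: the origin (TCP) lies midway between the tips of the shut fingers; the grasp point (between the pads) lies behind it (ctrl.pinch_z is the z of the grasp point in the tool frame, in m); z points along the fingers, y is the line along which they close (so a half turn about z gives the same grasp; the last joint's range is limited). The gripper opens to 85 mm and grips with 20 to 120 N. Pads are 22 mm wide; open, the fingers measure 114 mm over their backs; the gripper's body (76 mm by 85 mm) begins 54 mm behind the grasp point. The pads swing forward as they close: fully open they stand 13 mm farther back than shut.
Start: joints at [-1.097, 0.507, -0.238, 1.5, 0.126, 1.149, -0.155], TCP at [0.225, 0.583, 0.231] pointing down, gripper open.
Joint ranges: [-3.08, 3.08], [-0.24, 2.05], [-1.43, 1.35], [0, 2.5], [-1.52, 4.66], [0.17, 1.96], [-2.89, 2.89]. Speed limits (rad/s): [2.39, 2.39, 3.14, 3.14, 3.14, 3.14, 3.14].

## Interface

Orientations are given as a unit quaternion [w, x, y, z].
In Python, from station import ctrl, get_state, vision, ticket, models gives the robot as it stands. Calls block until the motion is done:
- ctrl.movep(position, orientation): joint-space move of the TCP to a pose.
- ctrl.movel(position, frame=None, max_speed=0.15): straight line of the TCP; frame=None keeps the orientation; max_speed is the mean speed in m/s.
- ctrl.set_joints(angles): joint-space move.
- ctrl.ungrasp() and ctrl.close_gripper(force=None): open the fingers fully, or close them until they stop; force is the grip in N (None keeps the last).
- ctrl.pause(seconds).
- ctrl.ik(position, orientation): joint angles nearest the present ones, or None.
- get_state(): the state.
- vision.grab_frame(name): name is "scene" or "top" or "wrist"; returns (picture, depth): 420x560x3 uint8, blue, green, red; 420x560 float32, m along the optical axis (not along the pixel's ray), 0 where there is no reading.
- vision.camera_info(name): a dict with "mtx" (3x3 intrinsics, pixels), "dist_coeffs" ([k1, k2, p1, p2, k3] as OpenCV has them; the pictures are not rectified), "R" (3x3) and "t" (3): a world point X has camera coordinates R X + t; the wrist camera has in their place "hand_eye" (4x4, takes a point from camera to tool coordinates, whose origin is the TCP and whose axes are the flange's). Camera axes: x right, y down, z forward; pixel columns grow to the right and rows downward; lengths in m; the calibration is good to about 2 mm. A picture is of the moment at which its call begins: read the wrist's pose just before it. camera_info takes no time and is no camera call.
A pose or a line that the arm cannot do raises ctrl.Unreachable and nothing moves.
- ticket.close_job(): hands the job in; it is judged then, once.
Trained networks look in the newest picture that a camera, given by its name, has taken for a name from the list of things; names that differ only in an ending like _2 or _b are one class to them, and where a whole thing is asked for, a point or a joint stands for the part that bears it (a point fixed in the world has none). Each returns a list of dicts, best first, with "p" (0 to 1); they miss things now and then, are a little off and sometimes report something else, mostly with a low value. They report only what shows in the picture. A call takes as long as a camera call. They do not tell look-alikes from the thing itself.
- models.recognise(camera, target): "point" ([column, row] in pixels, amid what is visible of it).
- models.masks_of(camera, target): "mask" (420x560 bool, what is visible of it) and "point" ([column, row] in pixels, amid what is visible of it).
The state is a dict: "time": time; "qpos": joint angles; "qd": joint speeds; "tau": joint torques, N m; "tcp_pos": TCP position; "eef_rot": TCP orientation; "contact_force": force on the tool from outside, world axes, zero at the start; "wrist_torque": the same for the moment, N m; "width": finger opening in m; "gripper_force": force on a finger pad.
Only numpy, scipy, OpenCV 4.12 (cv2) and the standard library are available. Lean on these libraries where they do the work, as an engineer would, in place of code of your own. Each camera call takes 0.05 s, during which the arm holds its last target. There are 200 camera calls.

## Working session

There is one attempt and no reset: what is moved stays moved. The work goes in short steps, each a Python script; the robot and the scene stay as the last script left them, time stands still between calls to the robot, and variables do not carry over. Pictures are saved under pics/ and viewed, at most 10 in all, crops included, and the job is handed in when it is done.

```bash
ls; mkdir -p pics; python3 - <<'E'
from station import ctrl, get_state, vision, ticket, models
import cv2, numpy as np
s=get_state(); print(s['time'],s['tcp_pos'],s['eef_rot'],s['width'],ctrl.pinch_z)
for n in ("scene","top"):
    im,d=vision.grab_frame(n); cv2.imwrite(f'pics/{n}0.png',im); np.savez(f'{n}0.npz',im=im,d=d)
    print(n,vision.camera_info(n))
    for t in ("lens","holder","lug","adapter","thumbscrew"):
        print(t,[(np.round(r['point']).tolist(),round(r['p'],2)) for r in models.recognise(n,t)])
print(vision.camera_info("wrist"))
E
```

```text
pics
0.0 [0.22520225 0.58248001 0.23043354] [-1.40747854e-04  1.83345469e-01  9.83048144e-01 -8.75060337e-04] 0.0856965853395888 -0.0187
scene {'mtx': array([[526.62277102,   0.        , 273.00650384],
       [  0.        , 526.62277102, 206.99554257],
       [  0.        ,   0.        ,   1.        ]]), 'dist_coeffs': array([-0.20356263,  0.        ,  0.        ,  0.        ,  0.        ]), 'R': array([[-0.12822012,  0.99150752, -0.0217357 ],
       [ 0.6767873 ,  0.07145881, -0.73270225],
       [-0.72492659, -0.10865762, -0.68020215]]), 't': array([ 0.07990688, -0.34886644,  1.7725974 ])}
lens [([170.0, 214.0], 0.93), ([198.0, 180.0], 0.66), ([230.0, 199.0], 0.48)]
holder [([250.0, 215.0], 0.63)]
lug [([275.0, 212.0], 0.72)]
adapter [([143.0, 178.0], 0.51), ([275.0, 196.0], 0.48), ([227.0, 198.0], 0.24), ([230.0, 249.0], 0.19)]
thumbscrew [([274.0, 210.0], 0.74)]
top {'mtx': array([[469.3200043 ,   0.        , 278.64978299],
       [  0.        , 469.3200043 , 207.19189287],
       [  0.        ,   0.        ,   1.        ]]), 'dist_coeffs': array([0.03036043, 0.        , 0.      
[... 419 characters left out ...]
.0], 0.72), ([268.0, 225.0], 0.59)]
thumbscrew [([262.0, 186.0], 0.6), ([303.0, 163.0], 0.49)]
{'mtx': array([[313.91106037,   0.        , 278.7460083 ],
       [  0.        , 313.91106037, 209.53722457],
       [  0.        ,   0.        ,   1.        ]]), 'dist_coeffs': array([-0.04021952,  0.        ,  0.        ,  0.        ,  0.        ]), 'hand_eye': array([[ 5.89033877e-04, -9.65879913e-01, -2.58989664e-01,
         6.56118098e-02],
       [ 9.99999789e-01,  6.40156812e-04, -1.13058000e-04,
        -1.26982259e-03],
       [ 2.74994449e-04, -2.58989543e-01,  9.65880086e-01,
        -1.43496563e-01],
       [ 0.00000000e+00,  0.00000000e+00,  0.00000000e+00,
         1.00000000e+00]])}
```

```bash
python3 - <<'E'
import cv2
a=cv2.imread('pics/top0.png')[110:320,180:460]; cv2.imwrite('pics/topc.png',cv2.resize(a,None,fx=2.85,fy=2.85,interpolation=cv2.INTER_CUBIC))
E
```

```text
(no output)
```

View pics/topc.png

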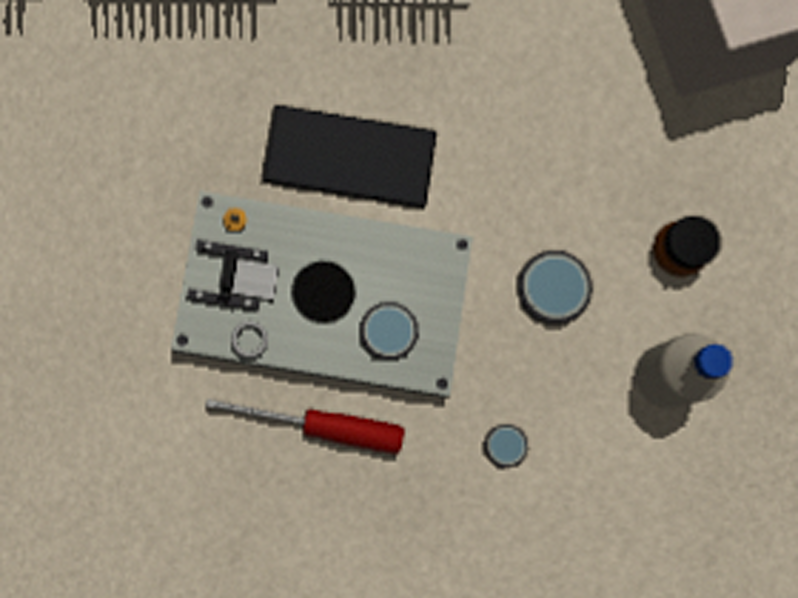

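View pics/scene0.png

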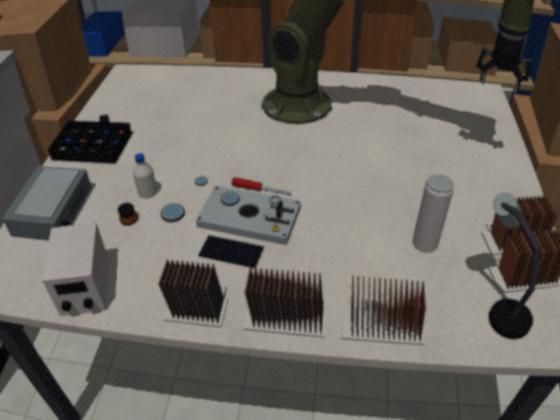

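The top view shows the holder with the lens at about crop (389,331) and the pocket at (323,292). The keeper lug is at (229,275). The two other discs, one larger and one smaller, lie off the holder. Next I compute positions from both cameras.

```bash
cat > h.py <<'E'
from station import ctrl, get_state, vision, ticket, models
import cv2, numpy as np
from scipy.spatial.transform import Rotation as Rot
def ray(n,px,z,pose=None):
    c=vision.camera_info(n); u=cv2.undistortPoints(np.float64([[px]]),c['mtx'],np.float64(c['dist_coeffs']))[0,0]
    v=np.array([*u,1.])
    if n=='wrist':
        p,q=pose; R=Rot.from_quat(q,scalar_first=True).as_matrix(); H=c['hand_eye']
        o=p+R@H[:3,3]; d=R@H[:3,:3]@v
    else: o=-c['R'].T@c['t']; d=c['R'].T@v
    return o+d*(z-o[2])/d[2]
def proj(n,X,pose=None):
    c=vision.camera_info(n)
    if n=='wrist':
        p,q=pose; R=Rot.from_quat(q,scalar_first=True).as_matrix(); H=c['hand_eye']
        M=(R@H[:3,:3]).T; t=-M@(p+R@H[:3,3])
    else: M,t=c['R'],c['t']
    return cv2.projectPoints(np.float64(X).reshape(-1,1,3),cv2.Rodrigues(M)[0],t,c['mtx'],np.float64(c['dist_coeffs']))[0][:,0]
def quat(a):  # tool down, tool x along heading a
    x=np.array([np.cos(a),np.sin(a),0]); z=np.array([0,0,-1.]); return Rot.from_matrix(np.c_[x,np.cross(z,x),z]).as_quat(scalar_first=True)
def pose(): s=get_state(); return np.array(s['tcp_pos']),np.array(s['eef_rot'])
E
python3 - <<'E'
from h import *
f=lambda x,y,z:ray('top',(x/2.85+180,y/2.85+110),z)[:2].round(4)
print('lens',f(389,331,.034),'pocket',f(323,292,.026),'lug',f(229,272,.06))
sc=[f(*p,.026) for p in ((207,202),(462,244),(442,383),(182,340))];print('screws',sc,np.mean(sc,0))
d=np.load('top0.npz')['d']; print([f(*p,.026) for p in((203,195),(470,236),(173,350),(445,395))])
P=f(323,292,.026);L=f(389,331,.034);v=P-L;print(np.hypot(*v),np.degrees(np.arctan2(v[1],v[0])))
e=(sc[0]+sc[3]-sc[1]-sc[2]);print('holder y heading',np.degrees(np.arctan2(e[1],e[0])))
a=np.arctan2(v[1],v[0])
for h in (a,a+np.pi): print(ctrl.ik([*(P-.03*v/np.hypot(*v)),.2],quat(h)))
E
```

```text
lens [ 0.5275 -0.1279] pocket [ 0.5617 -0.0722] lug [0.572  0.0083]
screws [array([0.6393, 0.0285]), array([ 0.6053, -0.1926]), array([ 0.4846, -0.1736]), array([0.5188, 0.0477])] [ 0.562  -0.0725]
[array([0.6455, 0.0321]), array([ 0.6124, -0.1997]), array([0.5102, 0.0551]), array([ 0.4744, -0.176 ])]
0.0653615330297569 58.44992559811949
holder y heading 81.23632085451959
[-0.15504284  0.45280368  0.43372645  1.74165924 -0.22092478  0.99548446
 -0.18947949]
[ 0.26890349  0.42536244 -0.20001886  1.73609462  0.0982356   0.98987425
  2.62320369]
```

```bash
python3 - <<'E'
from h import *
P=np.array([.5617,-.0722]);L=np.array([.5275,-.1279]);v=P-L;a=np.arctan2(v[1],v[0]);u=v/np.hypot(*v)
ctrl.movep([*(L-.05*u),.16],quat(a)); print(get_state()['time'])
ctrl.close_gripper(20); print(get_state()['time'])
p=pose(); im,d=vision.grab_frame('wrist'); print(p)
cv2.imwrite('pics/w1r.png',im); np.savez('w1.npz',p=p[0],q=p[1],d=d)
for t in ('lens','lug','holder'): print(t,[(np.round(r['point'],1).tolist(),round(r['p'],2)) for r in models.recognise('wrist',t)])
t=np.linspace(0,2*np.pi,80)
for c,r,z,col in ((L,.025,.034,(0,0,255)),(P,.0275,.026,(0,255,0))):
    X=np.c_[c[0]+r*np.cos(t),c[1]+r*np.sin(t),0*t+z]; cv2.polylines(im,[np.int32(proj('wrist',X,p).round())],True,col,1)
cv2.imwrite('pics/w1.png',im); print(get_state()['time'],get_state()['contact_force'])
E
```

```text
3.4333
4.2
(array([ 0.50130601, -0.1705079 ,  0.15998341]), array([-3.48316764e-05,  8.72721937e-01,  4.88217594e-01, -1.84017617e-05]))
lens [([395.6, 243.9], 0.92), ([276.5, 137.8], 0.71), ([240.4, 271.8], 0.65)]
lug [([248.1, 0.7], 0.7)]
holder [([292.6, 89.8], 0.98)]
4.4 [-0.3315867  -0.46682483 -0.22868464]
```

View pics/w1.png

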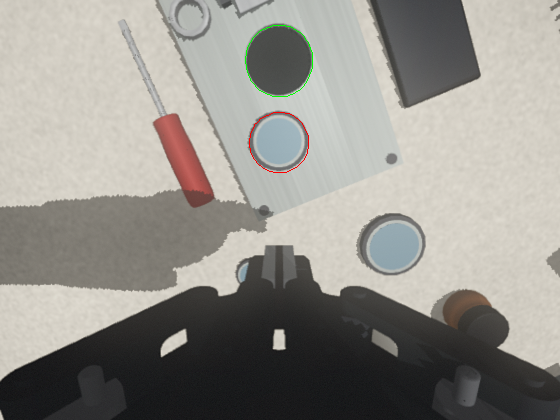

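The overlay fits: the lens is at about (277,139) and the pocket at (279,60), both within 1 px of the estimates. I'll descend behind the lens and push it to about 18 mm short.

```bash
python3 - <<'E'
from h import *
P=np.array([.5617,-.0722]);L=np.array([.5275,-.1279]);v=P-L;a=np.arctan2(v[1],v[0]);u=v/np.hypot(*v)
ctrl.movel([*(L-.044*u),.06],max_speed=.1)
ctrl.movel([*(L-.043*u),.030],max_speed=.05)
print(get_state()['time'],get_state()['contact_force'],pose()[0])
for s in (.045,.03,.018):
    ctrl.movel([*(P-(s+.036)*u),.030],max_speed=.025); print(s,get_state()['time'],get_state()['contact_force'].round(2))
p=pose(); im,d=vision.grab_frame('wrist')
print(p[0],[(np.round(r['point'],1).tolist(),round(r['p'],2)) for r in models.recognise('wrist','lens')])
t=np.linspace(0,2*np.pi,80)
for c,r,z,col in ((P-.018*u,.025,.034,(0,0,255)),(P,.0275,.026,(0,255,0))):
    X=np.c_[c[0]+r*np.cos(t),c[1]+r*np.sin(t),0*t+z]; cv2.polylines(im,[np.int32(proj('wrist',X,p).round())],True,col,1)
cv2.imwrite('pics/w2.png',im)
E
```

```text
6.3 [-0.14960649 -1.1442922  -0.39016076] [ 0.5049596  -0.16469997  0.02993419]
0.045 7.5417 [ 0.17  0.6  -0.12]
0.03 8.2917 [-0.05 -0.47  0.17]
0.018 8.925 [0.05 0.23 0.07]
[ 0.53347312 -0.11814321  0.02996139] [([277.7, 186.0], 0.97), ([222.7, 25.2], 0.21)]
```

View pics/w2.png

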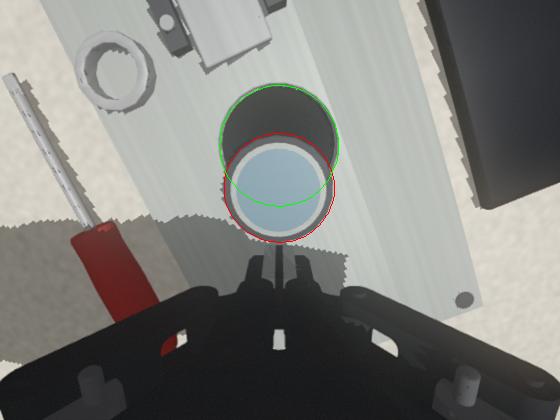

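Alignment is good: the lens is at (278,187) on the pocket axis, within 1 mm sideways. I'll push it over the edge in small steps.

```bash
python3 - <<'E'
from h import *
P=np.array([.5617,-.0722]);L=np.array([.5275,-.1279]);v=P-L;u=v/np.hypot(*v)
for s in (.012,.008,.005,.003,.0015):
    ctrl.movel([*(P-(s+.036)*u),.030],max_speed=.02); f=get_state()['contact_force']; print(s,get_state()['time'],f.round(2))
    if np.linalg.norm(f)>6: print('stop'); break
ctrl.pause(.2)
ctrl.movel([*(P-.045*u),.030],max_speed=.05); ctrl.movel([*(P-.05*u),.075],max_speed=.15)
p=pose(); im,d=vision.grab_frame('wrist'); 
t=np.linspace(0,2*np.pi,80)
for c,r,z,col in ((P,.025,.028,(0,0,255)),(P,.0275,.026,(0,255,0))):
    X=np.c_[c[0]+r*np.cos(t),c[1]+r*np.sin(t),0*t+z]; cv2.polylines(im,[np.int32(proj('wrist',X,p).round())],True,col,1)
cv2.imwrite('pics/w3.png',im)
c=vision.camera_info('wrist');R=Rot.from_quat(p[1],scalar_first=True).as_matrix()@c['hand_eye'][:3,:3]
o=p[0]+Rot.from_quat(p[1],scalar_first=True).as_matrix()@c['hand_eye'][:3,3]
def zat(xy,z):
    q=proj('wrist',[*xy,z],p)[0];i,j=np.int32(q.round());w=np.median(d[j-2:j+3,i-2:i+3]);uu=cv2.undistortPoints(q.reshape(1,1,2),c['mtx'],c['dist_coeffs'])[0,0]
    return (o+R@np.array([*uu,1])*w)[2].round(4)
n=np.array([-u[1],u[0]])
print([zat(P+k,.028) for k in (0*u,.016*u,-.016*u,.016*n,-.016*n)],'deck',[zat(P+.04*k,.026) for k in (n,-n)])
E
```

```text
0.012 9.475 [-1.62 -0.38 -0.58]
0.008 9.825 [0.07 0.45 0.11]
0.005 10.125 [-0.35  1.07 -0.4 ]
0.003 10.375 [ 0.83 -0.29 -0.25]
0.0015 10.625 [-0.14 -0.35 -0.41]
[np.float64(0.0328), np.float64(0.0298), np.float64(0.0349), np.float64(0.0325), np.float64(0.0328)] deck [np.float64(0.027), np.float64(0.0269)]
```

View pics/w3.png

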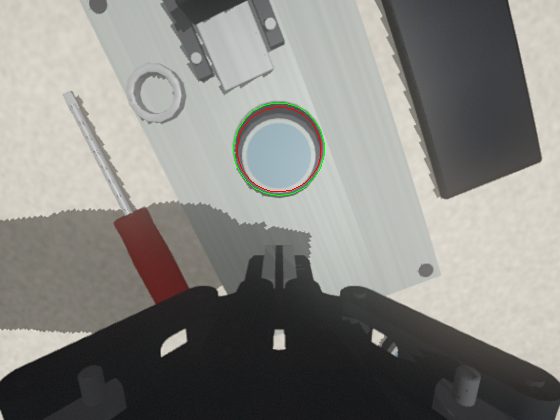

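The lens has tipped but is not home: its front is down and its rear is still on the rim, with a slope of about 0.16 rad. I've already backed off, so I'll push again and go slightly farther, with a force guard.

```bash
cat >> h.py <<'E'
P=np.array([.5617,-.0722]);L=np.array([.5275,-.1279]);v=P-L;u=v/np.hypot(*v);n=np.array([-u[1],u[0]])
def check(name):
    p=pose(); im,d=vision.grab_frame('wrist'); c=vision.camera_info('wrist'); T=Rot.from_quat(p[1],scalar_first=True).as_matrix()
    R=T@c['hand_eye'][:3,:3]; o=p[0]+T@c['hand_eye'][:3,3]
    def zat(xy,z):
        q=proj('wrist',[*xy,z],p)[0];i,j=np.int32(q.round());w=np.median(d[j-2:j+3,i-2:i+3]);uu=cv2.undistortPoints(q.reshape(1,1,2),c['mtx'],c['dist_coeffs'])[0,0]
        return float((o+R@np.array([*uu,1])*w)[2].round(4))
    print('z',[zat(P+k,.028) for k in (0*u,.016*u,-.016*u,.016*n,-.016*n)],'deck',[zat(P+.04*k,.026) for k in (n,-n)])
    t=np.linspace(0,2*np.pi,80)
    cv2.imwrite(name+'_raw.png',im)
    for r,z,col in ((.025,.028,(0,0,255)),(.0275,.026,(0,255,0))):
        cv2.polylines(im,[np.int32(proj('wrist',np.c_[P[0]+r*np.cos(t),P[1]+r*np.sin(t),0*t+z],p).round())],True,col,1)
    cv2.imwrite(name+'.png',im); return im
E
python3 - <<'E'
from h import *
ctrl.movel([*(P-.047*u),.031],max_speed=.1)
for s in (.006,.003,.0015,0,-.001,-.002,-.003,-.004):
    ctrl.movel([*(P-(s+.036)*u),.031],max_speed=.02); f=get_state()['contact_force']; print(s,round(get_state()['time'],2),f.round(2))
    check('pics/w4')
    if np.linalg.norm(f)>8: print('stop'); break
ctrl.movel([*(P-.045*u),.031],max_speed=.05); ctrl.movel([*(P-.05*u),.075],max_speed=.15)
check('pics/w5')
E
```

```text
0.006 12.62 [-0.57  0.11 -0.56]
z [0.0325, 0.03, 0.0348, 0.0323, 0.0328] deck [0.0268, 0.027]
0.003 12.97 [ 0.7  -0.92  0.56]
z [0.0325, 0.0301, 0.0351, 0.0326, 0.0326] deck [0.027, 0.0268]
0.0015 13.27 [ 0.42  0.21 -0.12]
z [0.0325, 0.03, 0.035, 0.0319, 0.0329] deck [0.0271, 0.0269]
0 13.57 [-1.05  0.28 -0.68]
z [0.0322, 0.0301, 0.0338, 0.0318, 0.0323] deck [0.027, 0.0269]
-0.001 13.87 [ 0.26 -0.8  -0.78]
z [0.0293, 0.0294, 0.0293, 0.0293, 0.0295] deck [0.0268, 0.027]
-0.002 14.17 [ 0.66 -0.64 -0.1 ]
z [0.0295, 0.0292, 0.0293, 0.0294, 0.0294] deck [0.0269, 0.0267]
-0.003 14.47 [ 0.09  0.68 -0.57]
z [0.0296, 0.0297, 0.0292, 0.0294, 0.0294] deck [0.0268, 0.0272]
-0.004 14.77 [-0.64  0.22 -0.25]
z [0.0296, 0.0296, 0.0294, 0.0295, 0.0294] deck [0.0269, 0.0267]
z [0.0294, 0.0294, 0.0294, 0.0293, 0.0293] deck [0.0268, 0.0269]
```

View pics/w5.png

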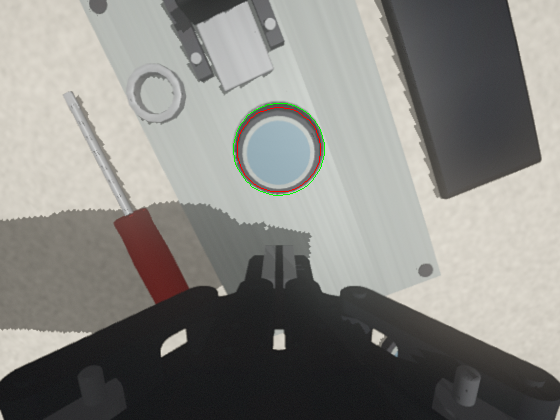

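The lens is home and flat: its top is about 2.5 mm above the deck at all five sample points, and it sits within the pocket ring. Now I'll hover behind the keeper and locate the lug.

```bash
python3 - <<'E'
from h import *
h=np.radians(81.24); y=np.array([np.cos(h),np.sin(h)]); 
ctrl.movel([*(P-.03*y),.14],max_speed=.2)
ctrl.movep([*(P+.115*y),.14],quat(h)); print(get_state()['time'])
p=pose(); im,d=vision.grab_frame('wrist'); cv2.imwrite('pics/w6r.png',im)
for r in models.masks_of('wrist','lug')[:2]:
    print(r['p'],r['point'],ray('wrist',r['point'],.064,p).round(4))
for k in (.07,.076,.082):
    c=P+k*y; x=np.array([y[1],-y[0]])
    X=[[*(c+a*.016*x+b*.005*y),.064] for a,b in((1,1),(1,-1),(-1,-1),(-1,1))]
    cv2.polylines(im,[np.int32(proj('wrist',X,p).round())],True,{.07:(0,0,255),.076:(0,255,0),.082:(255,0,0)}[k],1)
cv2.imwrite('pics/w6.png',im)
E
```

```text
16.85
0.56 [284.3, 238.7] [0.5793 0.0249 0.064 ]
```

View pics/w6.png

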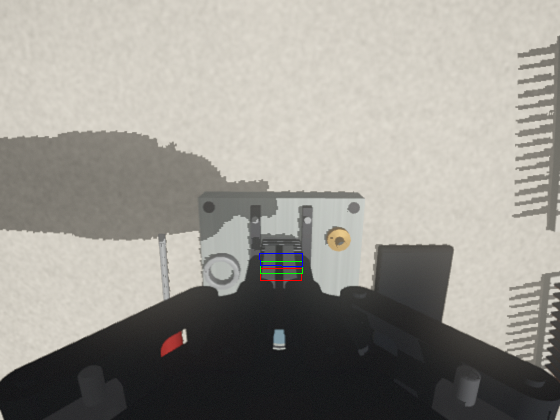

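The fingers hide the lug from here, but the rails straddle the push line symmetrically (columns 255 and 307, lug near 281). I'll descend well behind the lug and push with force sensing until the stop.

```bash
python3 - <<'E'
from h import *
h=np.radians(81.24); y=np.array([np.cos(h),np.sin(h)])
ctrl.movel([*(P+.123*y),.12],max_speed=.2); ctrl.movel([*(P+.123*y),.047],max_speed=.1)
k=.105; ctrl.movel([*(P+k*y),.047],max_speed=.04)
while k>.058:
    k-=.002; ctrl.movel([*(P+k*y),.047],max_speed=.025)
    F=np.mean([(get_state()['contact_force'][:2]@y)]); print(round(k,4),round(F,2),round((pose()[0][:2]-P)@y,4))
    if abs(F)>7: break
print(get_state()['time'])
E
```

```text
0.103 -0.39 0.103
0.101 0.16 0.1009
0.099 1.06 0.0989
0.097 0.48 0.0968
0.095 0.8 0.0947
0.093 0.01 0.0927
0.091 1.19 0.0907
0.089 0.47 0.0887
0.087 -0.05 0.0867
0.085 0.05 0.0847
0.083 0.36 0.0827
0.081 0.7 0.0807
0.079 -0.01 0.0787
0.077 2.98 0.0774
0.075 7.88 0.0773
22.4417
```

```bash
python3 - <<'E'
from h import *
h=np.radians(81.24); y=np.array([np.cos(h),np.sin(h)])
ctrl.movel([*(P+.10*y),.047],max_speed=.1); ctrl.movel([*(P+.11*y),.13],max_speed=.25)
ctrl.movel([*(P-.07*y),.13],max_speed=.25)
print(get_state()['time']);im=check('pics/w7')
p=pose(); x=np.array([y[1],-y[0]])
for k,col in ((.018,(255,0,0)),(.022,(0,255,255))):
    X=[[*(P+a*.015*x+k*y),.034] for a in(-1,1)]
    cv2.polylines(im,[np.int32(proj('wrist',X,p).round())],False,col,1)
c=proj('wrist',[*P,.03],p)[0].astype(int); print(c)
i,j=max(c[0]-130,0),max(c[1]-120,0)
cv2.imwrite('pics/w7c.png',cv2.resize(im[j:j+200,i:i+260],None,fx=3,fy=3))
E
```

```text
24.1917
z [0.0296, 0.0292, 0.0294, 0.0293, 0.0294] deck [0.0271, 0.0268]
[279 120]
```

View pics/w7c.png

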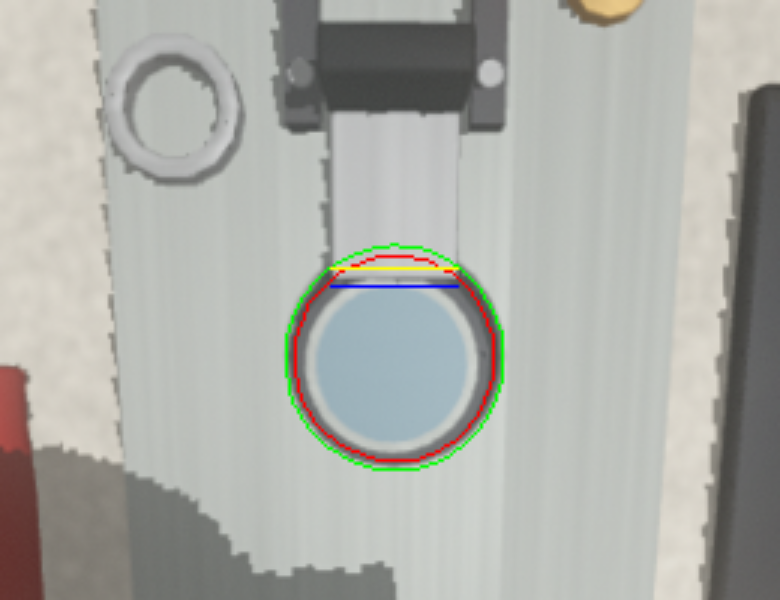

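The keeper tongue's tip is at crop row 281, against 286 for the 18 mm mark. It is at its stop and covers the lens edge. The lens is flat and the robot is clear of everything, so I'm handing in.

```bash
python3 -c "
from station import *
print(ticket.close_job())"
```

```text
the job is handed in; nothing more can be done
None
```

The lens lies flat in the pocket and the keeper slide is at its stop with its tongue over the lens's edge. The job was handed in at about 24 s with the arm clear and no bystander visibly moved, but no verdict came back.

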